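# Find the loaded case by feel and put it away in the walnut tray

## Task

One of the three identical black cases in the walnut rack is much heavier than the others: find it by lifting them, and leave the two light ones in the rack. Stand the heavy case on the cabinet top, let go and take it again by its ends, lower it (do not drop it) upright into the narrow front compartment of the pulled-out tray, then push the tray fully home against its stop and let go. Do not disturb the other things on the cabinet top.

Things in the scene. Friction and masses are not known exactly. Their poses are not given: they have to be found in the camera images.
- case_a: one of three identical black plastic cases, 34 (own x) x 60 (own y) x 40 mm tall, a thin grey line round it; origin at the centre of its underside, z up. Starts upright in one of the rack's bays, long side along the rack. One of the three (it varies which) weighs about 290 to 390 g, the other two about 80 g each; the filling can shift 1 to 2 mm inside
- case_b: as case_a
- case_c: as case_a
- rack: fixed walnut rack: base 50 (own x) x 212 (own y) x 6 mm, four upright fins (40 mm in x, 4 mm in y, tops 42 mm above the cabinet top) at y = -102, -34, 34, 102 mm. Its three bays (64 mm clear, centres y = -68, 0, 68) are open to +x and -x: a case there can be pinched only across its 34 mm width, along x. Origin: centre of the underside, on the cabinet top
- tray_slide (a joint): how far the walnut tray is pulled out of its walnut stand, m: 0 = fully home against its inner stop, 0.15 = fully out; starts at 0.10 to 0.14. Slides with about 1.5 N of friction and stays where it is left
- tray: the walnut pull-out tray with its inner walls, wall tops 50 mm above the inner floor. Origin at the middle of the tray front's back face, at the tray's underside, 6 mm above the cabinet top; own x points into the stand (the tray opens towards -x), y along the tray front; inner floor at z = 8 mm
- tray_slot (a point): floor centre of the tray's narrow front compartment, 14 mm above the cabinet top, axes as the tray. It is 42 mm in x, 140 in y, 50 deep: a case lies along y, with finger room only at its ends. The stand's roof (top 92 mm above the cabinet top) begins (joint value - 31 mm) further along +x; an amplifier 40 mm high stands on it, 90 mm behind its front edge
- tray_grip (a point): middle of the steel bar handle on the tray front: a bar about 100 mm long along the tray's y, 35 mm in front (-x) of the tray front's face, 50 mm above the cabinet top; the tray front is 12 mm thick, 246 mm wide and its top edge is 76 mm above the cabinet top
- clamp: chrome record clamp, 60 mm round, 50 mm tall with a 24 mm knob on top; bystander, origin at the centre of its underside on the cabinet top
- pot: blue silicone pot with lid, 59 mm round, 34 mm tall; bystander, origin at the centre of its underside on the cabinet top
- ashtray: clear glass ashtray, 110 mm round, 35 mm tall; bystander, origin at the centre of its underside on the cabinet top
- adapter: grey plastic mains adapter, 50 x 70 x 30 mm; bystander, origin at the centre of its underside on the cabinet top
- mug: white mug, 80 mm round, 90 mm tall, handle at own +y; bystander, origin at the centre of its underside on the cabinet top
- remote: black remote control, 160 x 45 x 18 mm; bystander, origin at the centre of its underside on the cabinet top
There are look-alikes about, which are no part of the job. Leave any yellow look-alike of the case_a alone.

How it is judged:
By the outcome, as a careful person would: the job done as asked, in the order asked, and still so for the second after the job is handed in, with the robot touching nothing.
It also fails if it takes over 72 s, if anything falls off the work surface, if the arm or the gripper's body presses on something with over 40 N, if the wrist force passes 120 N, or if a joint passes its speed limit or range.

## Robot

A 6-joint arm with a two-finger parallel gripper is mounted at the origin on the work surface. World frame = base frame: x ahead of the robot, y to its left, z up, the work surface at z = 0. Lengths are in m, angles in rad, forces in N, time in s.
With the tool pointing down it reaches from about 0.25 to 0.725 m from the base axis. Payload 9.7 kg.
Tool frame: the origin (TCP) lies between the finger pads; the fingertips stand 17 mm ahead of it and the grasp point (between the pads) lies 2 mm behind it (ctrl.nose_length is the distance from the TCP to the fingertips, in m); z points along the fingers, y is the line along which they close (so a half turn about z gives the same grasp; the last joint's range is limited). The gripper opens to 85 mm and grips with 20 to 120 N. Pads are 22 mm wide; open, the fingers measure 114 mm over their backs; the gripper's body (76 mm by 85 mm) begins 54 mm behind the grasp point. The pads swing forward as they close: fully open they stand 13 mm farther back than shut.
Start: joints at [-1.328, 0.087, 0.176, 1.66, 0, 1.571], TCP at [0.132, -0.534, 0.248] pointing down, gripper open.
Joint ranges: [-3.13, 3.13], [-0.85, 1.81], [-1.15, 1.24], [-2.2, 2.28], [-1.44, 1.52], [-3.14, 3.14]. Speed limits (rad/s): [2.22, 2.22, 2.57, 3.14, 3.14, 3.14].

## Interface

Orientations are given as a unit quaternion [w, x, y, z].
In Python, from bench import telemetry, imaging, ticket, ctrl gives the robot as it stands.
- The arm moves only by the tool arm_command, never from a script. Its argument "moves" is a list of rows, each a list of 5 numbers: the shift along the tool's x, y, z in cm, then the turn about the tool's z in rad, then the opening, from 0 (shut) to 1 (fully open). In form: [[x, y, z, yaw, claw], ...]. A call has exactly 8 rows; each row is the pose to reach, as a shift and turn from the pose commanded when the call began, along the tool's axes at that moment; what a row does not reach only later rows make up. A row lasts 1/12 s, in which the tool goes at most 41.7 mm and 7.16 degrees, less where a joint would pass 70% of its speed; a pose out of reach is approached as far as the arm can. A call with a gripper value outside its range is refused whole. The fingers move at their own pace and stop on an object; "squeeze" is the grip in N (left out, the last holds). Time passes only in rows, so rows that repeat a pose let the fingers close, or fill a call up. It gives the time, the measured TCP pose, the force, the opening and the grip force at its end, in the units of the state.
- telemetry.state(): the state, without advancing time (a new reading comes with each control period).
- imaging.camera(name): name is "side" or "top"; returns a dict with "image" (420x560x3 uint8, red, green, blue), "K" (3x3 intrinsics, pixels), "D" ([k1, k2, p1, p2, k3] as OpenCV has them; the pictures are not rectified), "cam_to_world" (4x4, takes a point from camera to world coordinates). Camera axes: x right, y down, z forward; pixel columns grow to the right and rows downward; lengths in m; the calibration is good to about 2 mm. A picture is of the moment at which its call begins. There is no depth.
- ticket.close_job(): hands the job in; it is judged then, once.
The state is a dict: "t": time; "joint_pos": joint angles; "qd": joint speeds; "joint_efforts": joint torques, N m; "position": TCP position; "ee_rot": TCP orientation; "ft_force": force on the tool from outside, world axes, zero at the start; "wrist_torque": the same for the moment, N m; "width": opening from 0.0 (shut) to 1.0 (fully open); "grasp_force": force on a finger pad.
Only numpy, scipy, OpenCV 4.12 (cv2) and the standard library are available. Lean on these libraries where they do the work, as an engineer would, in place of code of your own. Each camera call takes 0.05 s, during which the arm holds its last target. There are 200 camera calls.

## Working session

There is one attempt and no reset: what is moved stays moved. The work goes in short steps, Python scripts to look and compute and a tool call to move; the robot and the scene stay as the last step left them, time stands still between calls to the robot, and variables do not carry over. Pictures are saved under pics/ and viewed, at most 11 in all, crops included, and the job is handed in when it is done.

Besides the shell and the picture viewer there is one more tool, called after "Request:" as name(argument=value, ...), one argument or row to a line, values as JSON. arm_command: Moves the arm, as the interface text tells. Its arguments: {"type":"object","properties":{"moves":{"type":"array","items":{"type":"array","items":{"type":"number"}}},"squeeze":{"type":"number"}},"required":["moves"]}

```bash
mkdir -p pics; ls
cat > h.py <<'E'
import numpy as np, cv2
from bench import telemetry, imaging, ticket, ctrl
def shot(n,f):
    c=imaging.camera(n); cv2.imwrite('pics/'+f,c['image'][:,:,::-1]); np.savez('pics/'+f[:-4]+'.npz',**c); return c
def load(f): return dict(np.load('pics/'+f+'.npz'))
def cast(c,uv,z):
    uv=np.array(uv,float).reshape(-1,1,2)
    p=cv2.undistortPoints(uv,c['K'],c['D']).reshape(-1,2)
    T=c['cam_to_world']; d=np.c_[p,np.ones(len(p))]@T[:3,:3].T; o=T[:3,3]
    return o+d*((z-o[2])/d[:,2])[:,None]
def proj(c,P):
    P=np.array(P,float).reshape(-1,3);T=np.linalg.inv(c['cam_to_world'])
    return cv2.projectPoints(P,cv2.Rodrigues(T[:3,:3])[0],T[:3,3],c['K'],c['D'])[0].reshape(-1,2)
E
python3 - <<'E'
from h import *
s=telemetry.state(); print(s)
for n in('top','side'):
    c=shot(n,n+'0.png'); print(n,c['cam_to_world'].round(3).tolist(),c['K'].round(1).tolist(),c['D'])
print(ctrl.nose_length)
E
```

```text
pics
{'t': 0.0, 'joint_pos': array([-1.32799269e+00,  8.74396407e-02,  1.75114820e-01,  1.65977053e+00,
       -1.06356802e-05,  1.57082771e+00]), 'qd': array([-4.84269093e-04,  1.11941509e-03,  1.96571906e-03,  9.01974258e-05,
        1.94520317e-03, -3.87488663e-04]), 'joint_efforts': array([ 8.30710778e-04, -5.20391464e+01,  4.64801073e+01,  1.63178961e-02,
       -1.18132832e-05,  2.79661538e-05]), 'position': array([ 0.13218223, -0.53367116,  0.24758436]), 'ee_rot': array([-6.44084714e-04,  9.92641536e-01,  1.21088228e-01, -8.39470169e-05]), 'ft_force': array([ 0.36890343, -0.07013828, -0.25260997]), 'wrist_torque': array([0.03613718, 0.02281461, 0.03500553]), 'grasp_force': 0.0, 'width': 1.0017011103978501}
top [[0.003, -0.996, 0.093, 0.351], [-1.0, -0.002, 0.005, -0.006], [-0.005, -0.093, -0.996, 1.672], [0.0, 0.0, 0.0, 1.0]] [[495.9, 0.0, 287.5], [0.0, 495.9, 207.7], [0.0, 0.0, 1.0]] [-0.07695415  0.          0.          0.          0.        ]
side [[0.983, -0.128, 0.132, 0.362], [-0.183, -0.625, 0.759, -1.001], [-0.015, -0.77, -0.638, 0.887], [0.0, 0.0, 0.0, 1.0]] [[443.2, 0.0, 279.9], [0.0, 443.2, 211.1], [0.0, 0.0, 1.0]] [-0.10320155  0.          0.          0.          0.        ]
0.017
```

View pics/top0.png

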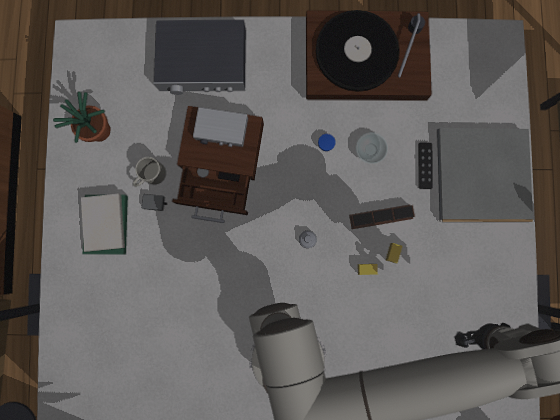

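View pics/side0.png

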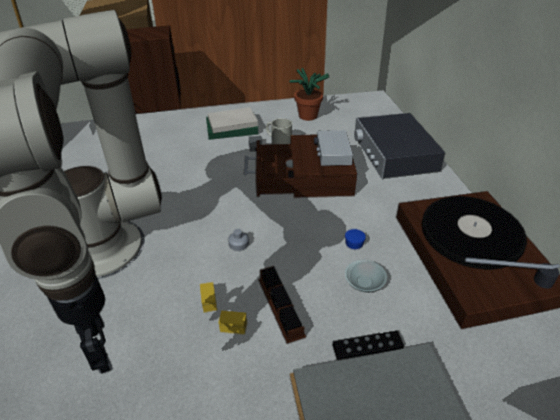

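The top view shows the rack at about (382,216), the tray and handle at (210,200), and yellow look-alikes at (368,269) and (394,252). In the side view the rack is at (281,303) and the tray at (275,165). I'll enlarge these regions next.

Run:
```python
from h import *
t=cv2.imread('pics/top0.png'); s=cv2.imread('pics/side0.png')
def crop(im,x,y,w,h):
    c=cv2.resize(im[y:y+h,x:x+w],(400,300),interpolation=cv2.INTER_CUBIC)
    return np.clip(c.astype(float)*1.8,0,255).astype(np.uint8)
a=np.vstack([np.hstack([crop(t,340,187,80,60),crop(t,160,97,120,135*90//135)]),np.hstack([crop(s,240,255,120,90),crop(s,230,115,140,105)])])
cv2.imwrite('pics/c0.png',a)
T,S=load('top0'),load('side0')
# rack dark mask in top view
g=T['image'].max(2)
m=((g<75)).astype(np.uint8); 
hsv=cv2.cvtColor(T['image'],cv2.COLOR_RGB2HSV)
roi=np.zeros_like(m); roi[197:236,340:422]=1
n,l,st,ce=cv2.connectedComponentsWithStats(m*roi)
for i in range(1,n):
    if st[i,4]>20:
        cs=cv2.findContours((l==i).astype(np.uint8),0,2)[0][0]; r=cv2.minAreaRect(cs); b=cv2.boxPoints(r); print(st[i],r, b.tolist()); print(cast(T,b,0.042).round(3).tolist(), cast(T,[r[0]],0.042))
```

```text
[349 205  65  25 966] ((381.2972717285156, 216.28379821777344), (15.453503608703613, 64.2800064086914), 80.53767395019531) [[348.3243103027344, 213.94595336914062], [411.7297058105469, 203.37838745117188], [414.2702331542969, 218.62164306640625], [350.8648376464844, 229.189208984375]]
[[0.483, -0.199, 0.042], [0.519, -0.41, 0.042], [0.468, -0.418, 0.042], [0.433, -0.207, 0.042]] [[ 0.47568886 -0.30802204  0.042     ]]
```

View pics/c0.png

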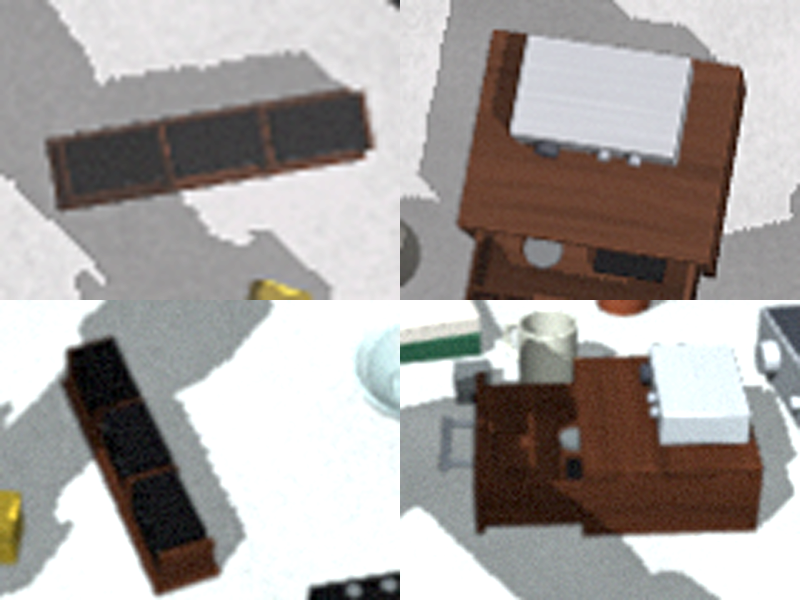

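The crops show the rack with its three cases (tops visible), plus the roof and amplifier. The tray needs a larger crop, so I'll get that and segment the case tops at the same time.

Run:
```python
from h import *
T,S=load('top0'),load('side0')
def crop(im,x,y,w,h,W,H):
    c=cv2.resize(im[y:y+h,x:x+w,::-1],(W,H),interpolation=cv2.INTER_CUBIC)
    return np.clip(c.astype(float)*2.2,0,255).astype(np.uint8)
cv2.imwrite('pics/c1.png',np.hstack([crop(T['image'],165,150,100,75,400,300),crop(S['image'],235,125,75,75,400,400)[:300]]))
cv2.imwrite('pics/c1.png',np.vstack([crop(T['image'],170,155,90,70,720,560)]))
for n,c,roi in(('top',T,(340,195,85,45)),('side',S,(250,260,60,85))):
    x,y,w,h=roi; im=cv2.resize(c['image'][y:y+h,x:x+w],None,fx=4,fy=4,interpolation=cv2.INTER_LINEAR).astype(int)
    sat=im[...,0]-im[...,2]
    m=((im.max(2)<75)&(sat<10)).astype(np.uint8)
    m=cv2.morphologyEx(m,cv2.MORPH_OPEN,np.ones((9,9)))
    k,l,st,ce=cv2.connectedComponentsWithStats(m)
    for i in range(1,k):
        if st[i,4]>300:
            cs=cv2.findContours((l==i).astype(np.uint8),0,2)[0][0]; r=cv2.minAreaRect(cs)
            f=lambda p:(np.array(p)+.5)/4-.5+[x,y]
            ctr=f([r[0]]);b=f(cv2.boxPoints(r)); P=cast(c,b,.046)
            print(n,st[i,4]/16,ctr.round(1),cast(c,ctr,.046).round(4),cast(c,f([ce[i]]),.046).round(4),'sides',np.linalg.norm(P[1]-P[0]).round(3),np.linalg.norm(P[2]-P[1]).round(3))
# handle gray px in top
im=T['image'].astype(int); x,y=188,200; r=im[y:y+25,x:x+45]
print((r.mean(2)).astype(int)[::1, ::2])
```

```text
top 200.1875 [[402.8 212.1]] [[ 0.4892 -0.3789  0.046 ]] [[ 0.4891 -0.3792  0.046 ]] sides 0.063 0.037
top 430.0625 [[372.4 217. ]] [[ 0.4731 -0.2779  0.046 ]] [[ 0.4727 -0.2773  0.046 ]] sides 0.133 0.039
side 692.25 [[275.2 286.9]] [[ 0.4712 -0.2858  0.046 ]] [[ 0.4721 -0.2853  0.046 ]] sides 0.049 0.143
side 391.9375 [[289.6 317.7]] [[ 0.4877 -0.3843  0.046 ]] [[ 0.4875 -0.3852  0.046 ]] sides 0.048 0.065
[[27 31 32 32 32 34 30 30 35 31 30 31 30 31 30 32 30 30 30 29 27 26 30]
 [27 29 26 24 31 32 30 31 44 43 40 25 28 27 30 32 27 30 28 27 29 30 33]
 [29 26 26 26 27 25 26 27 35 31 32 27 32 30 29 27 32 28 29 30 29 27 32]
 [31 28 31 29 29 26 27 29 28 30 31 28 31 29 31 29 31 29 30 30 30 28 32]
 [18 27 30 33 29 32 28 28 27 38 40 25 28 30 30 30 32 27 30 28 29 30 29]
 [13 14 15 17 22 29 27 30 28 41 32 31 30 31 31 26 32 28 30 30 30 29 28]
 [83 68 38 27 48 21 17 23 31 30 29 28 29 30 31 27 28 29 29 32 28 31 29]
 [86 84 82 85 74 50 25 10 15 16 26 32 31 30 32 30 29 28 30 29 29 26 24]
 [85 85 86 88 72 79 84 67 48 26 10 11 15 22 32 33 33 30 29 30 32 31 30]
 [84 84 83 86 69 80 85 83 80 83 67 64 26
[... 412 characters left out ...]
86 84 87 86 84 82 84 84 84 84 61 63 87 84 86 86 85]
 [87 87 69 69 68 67 78 61 77 86 86 85 84 82 85 86 64 61 88 83 83 85 85]
 [86 88 60 64 67 71 71 66 67 67 63 73 83 85 88 87 73 58 86 84 84 86 86]
 [85 87 74 63 57 58 62 67 71 70 68 67 64 65 76 87 69 73 86 84 85 84 86]
 [86 88 87 84 82 69 61 56 55 63 67 72 70 67 68 66 66 62 86 84 84 83 86]
 [85 89 87 86 85 83 83 84 65 58 56 56 62 66 71 71 70 66 67 85 84 86 84]
 [85 85 84 86 85 87 87 85 81 83 82 82 69 55 55 61 67 71 61 82 82 84 84]
 [87 87 84 86 85 83 83 83 86 87 84 86 84 80 83 69 53 55 69 87 86 87 86]
 [88 88 85 86 85 85 83 85 84 84 87 84 86 82 87 86 83 82 84 85 88 85 88]
 [88 88 85 85 86 87 84 84 82 82 85 83 83 83 85 81 86 85 82 86 86 86 87]]
```

View pics/c1.png

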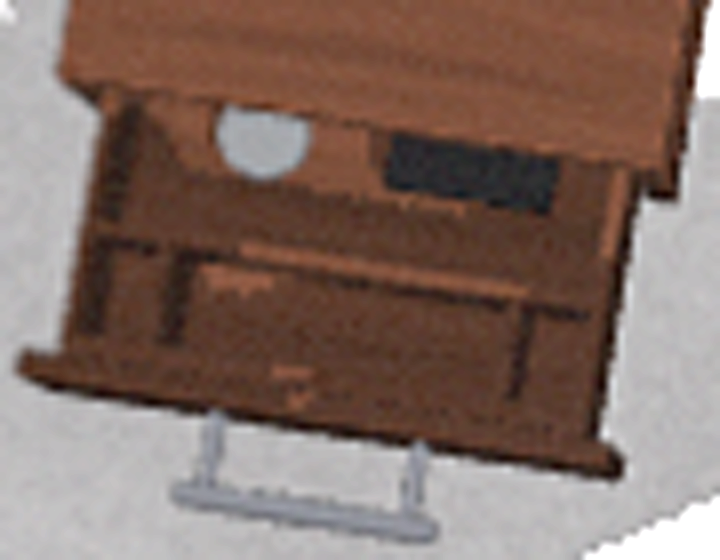

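The tray crop has the handle bar ends at (175,493) and (437,530), and the tray front ends at about (20,360) and (620,463). Dividers bound the slot between x≈185 and x≈520. I'll turn these into world points and compute the moves.

```bash
cat >> h.py <<'E'
from scipy.spatial.transform import Rotation as R
def row(p,ydeg=None,s=None):
    """row (cm, rad) taking current pose to TCP p with tool y at world angle ydeg"""
    s=s or telemetry.state(); q=s['ee_rot']; M=R.from_quat([q[1],q[2],q[3],q[0]]).as_matrix()
    d=M.T@(np.array(p)-s['position'])*100
    a=0 if ydeg is None else (np.degrees(np.arctan2(M[1,1],M[0,1]))-ydeg+180)%360-180
    return d.round(2), round(float(np.radians(a)),3)
E
python3 - <<'E'
from h import *
T,S=load('top0'),load('side0')
f=lambda p:(np.array(p,float)+.5)/8-.5+[170,155]
def ang(P): d=P[0]-P[-1]; return np.degrees(np.arctan2(d[1],d[0])).round(2),np.linalg.norm(d).round(4)
B=cast(T,f([(175,493),(437,530)]),.05); print('bar',B.round(4).tolist(),B.mean(0).round(4),ang(B))
F=cast(T,f([(20,358),(620,460)]),.076); print('front',F.mean(0).round(4),ang(F))
Rf=cast(T,f([(62,74),(676,168)]),.092); print('roof',Rf.round(4).tolist(),ang(Rf))
D=cast(T,f([(190,258),(530,302)]),.064);print('divider edge',D.round(4).tolist(),ang(D))
h=np.radians(-8.5);x=np.array([np.cos(h),np.sin(h),0]);c=B.mean(0)+x*.068;print('slot',c.round(4)); 
yv=np.array([-x[1],x[0],0])
K=[c+sx*.021*x+sy*.07*yv for sx,sy in((-1,1),(-1,-1),(1,-1),(1,1))]
K=[np.r_[k[:2],.064] for k in K]
print('proj slot rim in crop',((proj(T,K)-[170,155]+.5)*8-.5).round(0).tolist())
print('side px',proj(S,K).round(1).tolist(), proj(S,B).round(1).tolist())
for n,uv,z in(('clamp',(308,238),.04),('pot',(327,142),.034),('adapter',(152,202),.03),('yellow',(368,269),.03),('yellow2',(394,252),.03),('mug',(148,170),.09)): print(n,cast(T,[uv],z).round(3))
print(row((.4905,-.3805,.12),9.2))
E
```

```text
bar [[0.474, 0.3178, 0.05], [0.4591, 0.2094, 0.05]] [0.4666 0.2636 0.05  ] (np.float64(82.15), np.float64(0.1095))
front [0.5064 0.2548 0.076 ] (np.float64(80.49), np.float64(0.2485))
roof [[0.6411, 0.3593, 0.092], [0.6026, 0.1095, 0.092]] (np.float64(81.25), np.float64(0.2528))
divider edge [[0.5696, 0.3109, 0.064], [0.5516, 0.1708, 0.064]] (np.float64(82.67), np.float64(0.1413))
slot [0.5338 0.2536 0.05  ]
proj slot rim in crop [[151.0, 370.0], [488.0, 421.0], [504.0, 320.0], [168.0, 269.0]]
side px [[259.2, 149.9], [259.2, 172.5], [272.0, 172.1], [271.1, 149.5]] [[245.8, 156.0], [245.3, 173.9]]
clamp [[ 0.404 -0.066  0.04 ]]
pot [[ 0.726 -0.131  0.034]]
adapter [[0.523 0.456 0.03 ]]
yellow [[ 0.302 -0.264  0.03 ]]
yellow2 [[ 0.358 -0.351  0.03 ]]
mug [[0.621 0.456 0.09 ]]
(array([38.46, -6.24, 12.77]), -1.489)
```

Request:
arm_command(
  moves=[
    [3, -0.5, 0.5, -0.1, 1],
    [7, -1.2, 1.2, -0.22, 1],
    [11, -1.8, 2, -0.34, 1],
    [15, -2.4, 3, -0.46, 1],
    [19, -3, 4, -0.58, 1],
    [23, -3.7, 5, -0.7, 1],
    [27, -4.4, 6, -0.82, 1],
    [31, -5, 7, -0.94, 1],
  ],
  squeeze=40,
)

```text
t: 0.77
position: [0.4224, -0.4096, 0.1777]
ee_rot: [-0.0, 0.828, 0.56, -0.0]
ft_force: [0.4, -0.4, 1.0]
width: 0.999
grasp_force: 0.0
```

```bash
python3 -c "
from h import *
print(row((.4905,-.3805,.09),9.2))"
```

```text
(array([5.23, 5.24, 8.76]), -0.543)
```

Request:
arm_command(
  moves=[
    [1, 1, 1.5, -0.1, 1],
    [2.2, 2.2, 3, -0.22, 1],
    [3.4, 3.4, 4.5, -0.34, 1],
    [4.6, 4.6, 6.5, -0.46, 1],
    [5.2, 5.2, 8, -0.543, 1],
    [5.2, 5.2, 8.8, -0.543, 1],
    [5.2, 5.2, 8.8, -0.543, 1],
    [5.2, 5.2, 8.8, -0.543, 1],
  ],
)

```text
t: 1.43
position: [0.488, -0.3826, 0.0904]
ee_rot: [-0.0, 0.651, 0.759, -0.0]
ft_force: [0.7, 0.1, 0.3]
width: 0.999
grasp_force: 0.0
```

Run:
```python
from h import *
print(row((.4905,-.3805,.03),9.2))
T=shot('top','top1.png'); S=shot('side','side1.png')
def crop(im,uv,w,h):
    x,y=int(uv[0]-w/2),int(uv[1]-h/2)
    c=cv2.resize(im[y:y+h,x:x+w,::-1],(400,400),interpolation=cv2.INTER_CUBIC); return np.clip(c.astype(float)*1.8,0,255).astype(np.uint8)
p=(.4905,-.3805,.046)
cv2.imwrite('pics/c2.png',np.hstack([crop(T['image'],proj(T,p)[0],80,80),crop(S['image'],proj(S,p)[0],100,100)]))
```

```text
(array([0.16, 0.28, 6.04]), -0.009)
```

View pics/c2.png

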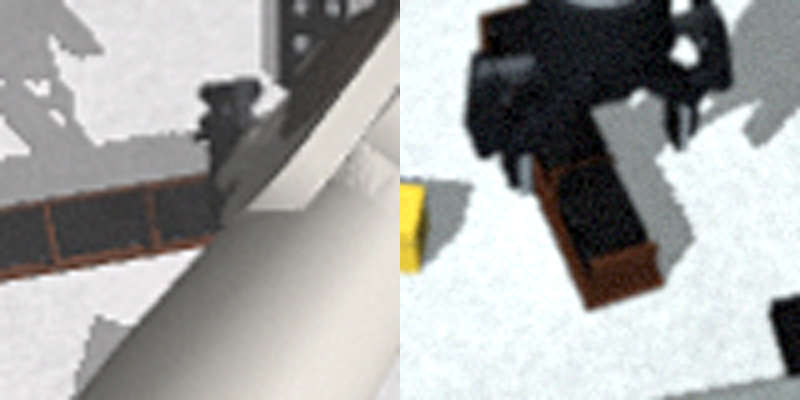

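The close-up shows the open fingers straddling the rack row above the end bay, with tips at about (520,185) and (685,140). I'll descend and lift this case.

Request:
arm_command(
  moves=[
    [0.2, 0.2, 1, 0, 1],
    [0.2, 0.2, 2.2, 0, 1],
    [0.2, 0.2, 3.5, 0, 1],
    [0.2, 0.2, 4.8, 0, 1],
    [0.2, 0.2, 5.6, 0, 1],
    [0.2, 0.2, 6, 0, 1],
    [0.2, 0.2, 6, 0, 1],
    [0.2, 0.2, 6, 0, 0],
  ],
)

```text
t: 2.2
position: [0.4903, -0.3802, 0.0303]
ee_rot: [-0.0, 0.65, 0.76, -0.0]
ft_force: [-0.7, -0.1, -0.1]
width: 0.883
grasp_force: 0.0
```

Request:
arm_command(
  moves=[
    [0, 0, 0, 0, 0],
    [0, 0, 0, 0, 0],
    [0, 0, 0, 0, 0],
    [0, 0, 0, 0, 0],
    [0, 0, 0, 0, 0],
    [0, 0, 0, 0, 0],
    [0, 0, 0, 0, 0],
    [0, 0, 0, 0, 0],
  ],
)

```text
t: 2.87
position: [0.4907, -0.3804, 0.0311]
ee_rot: [0.001, 0.65, 0.76, 0.0]
ft_force: [0.1, 0.2, 5.6]
width: 0.388
grasp_force: 41.0
```

Request:
arm_command(
  moves=[
    [0, 0, -0.2, 0, 0],
    [0, 0, -0.5, 0, 0],
    [0, 0, -0.8, 0, 0],
    [0, 0, -1.1, 0, 0],
    [0, 0, -1.3, 0, 0],
    [0, 0, -1.3, 0, 0],
    [0, 0, -1.3, 0, 0],
    [0, 0, -1.3, 0, 0],
  ],
)

```text
t: 3.53
position: [0.4902, -0.3801, 0.0432]
ee_rot: [-0.0, 0.65, 0.76, -0.0]
ft_force: [-0.5, 0.1, -0.7]
width: 0.391
grasp_force: 40.4
```

Request:
arm_command(
  moves=[
    [0, 0, 0, 0, 0],
    [0, 0, 0, 0, 0],
    [0, 0, 0, 0, 0],
    [0, 0, 0, 0, 0],
    [0, 0, 0, 0, 0],
    [0, 0, 0, 0, 0],
    [0, 0, 0, 0, 0],
    [0, 0, 0, 0, 0],
  ],
)

```text
t: 4.2
position: [0.4903, -0.3802, 0.0434]
ee_rot: [-0.0, 0.65, 0.76, 0.0]
ft_force: [-0.3, 0.6, -1.0]
width: 0.389
grasp_force: 40.4
```

Run:
```python
from h import *
F=[]
for i in range(4):
    imaging.camera('top'); s=telemetry.state(); F.append(s['ft_force'])
print(np.array(F).round(2), s['position'],s['wrist_torque'],s['width'])
```

```text
[[-0.22 -0.38 -1.05]
 [ 0.22 -0.56 -0.62]
 [-0.09 -0.11 -0.84]
 [ 0.67  0.04 -0.01]] [ 0.49030472 -0.38017498  0.04335538] [ 0.02203352 -0.02406772  0.01966054] 0.39365232796851446
```

The mean vertical force is about 0.7 N, so this case is light. I'll put it back and go to the middle bay.

Request:
arm_command(
  moves=[
    [0, 0, 0.3, 0, 0],
    [0, 0, 0.6, 0, 0],
    [0, 0, 0.9, 0, 0],
    [0, 0, 1.1, 0, 0],
    [0, 0, 1.2, 0, 0],
    [0, 0, 1.2, 0, 0],
    [0, 0, 1.2, 0, 1],
    [0, 0, 1.2, 0, 1],
  ],
)

```text
t: 5.07
position: [0.4904, -0.3803, 0.0315]
ee_rot: [0.0, 0.65, 0.76, -0.0]
ft_force: [0.2, 0.3, 0.5]
width: 0.665
grasp_force: 0.0
```

Request:
arm_command(
  moves=[
    [0, 0, 0, 0, 1],
    [0, 0, 0, 0, 1],
    [0, 0, 0, 0, 1],
    [0, 0, -0.7, 0, 1],
    [1.5, 0, -1.4, 0, 1],
    [3.5, 0, -1.4, 0, 1],
    [5.5, 0, -1.4, 0, 1],
    [6.8, 0, -1.4, 0, 1],
  ],
)

```text
t: 5.73
position: [0.4796, -0.3118, 0.046]
ee_rot: [0.0, 0.65, 0.76, 0.0]
ft_force: [-0.7, -0.7, -0.6]
width: 0.996
grasp_force: 0.0
```

Request:
arm_command(
  moves=[
    [0, 0, 0, 0, 1],
    [0, 0, 0.5, 0, 1],
    [0, 0, 1.1, 0, 1],
    [0, 0, 1.1, 0, 1],
    [0, 0, 1.1, 0, 0],
    [0, 0, 1.1, 0, 0],
    [0, 0, 1.1, 0, 0],
    [0, 0, 1.1, 0, 0],
  ],
)

```text
t: 6.4
position: [0.4799, -0.3133, 0.0344]
ee_rot: [0.0, 0.65, 0.76, -0.0]
ft_force: [-0.3, -0.5, -0.0]
width: 0.457
grasp_force: 0.0
```

Request:
arm_command(
  moves=[
    [0, 0, 0, 0, 0],
    [0, 0, 0, 0, 0],
    [0, 0, 0, 0, 0],
    [0, 0, -0.4, 0, 0],
    [0, 0, -0.8, 0, 0],
    [0, 0, -1.2, 0, 0],
    [0, 0, -1.2, 0, 0],
    [0, 0, -1.2, 0, 0],
  ],
)

```text
t: 7.07
position: [0.4799, -0.313, 0.0466]
ee_rot: [0.0, 0.65, 0.76, 0.0]
ft_force: [-0.3, 0.5, -3.9]
width: 0.39
grasp_force: 41.0
```

Run:
```python
from h import *
F=[]
for i in range(6):
    imaging.camera('top'); s=telemetry.state(); F.append(s['ft_force'])
print(np.array(F).round(2), s['position'],s['width'],s['grasp_force'])
```

```text
[[ 0.1   0.03 -2.49]
 [ 0.44 -0.7  -4.56]
 [-0.4  -0.42 -2.99]
 [-0.86 -1.09 -3.01]
 [ 1.36  0.1  -3.05]
 [-0.03  0.12 -2.55]] [ 0.47970323 -0.31290012  0.04613514] 0.38932510688913885 40.985447466373444
```

The middle case reads about 3.1 N, so it is the heavy one. I'll carry it to a clear spot near (0.52, 0.03).

Request:
arm_command(
  moves=[
    [0, 0, -0.7, 0, 0],
    [0, 0, -2, 0, 0],
    [0, 0, -3.6, 0, 0],
    [0, 0, -5, 0, 0],
    [0.8, 0.2, -5.4, 0.02, 0],
    [2.5, 0.7, -5.4, 0.05, 0],
    [5, 1.4, -5.4, 0.09, 0],
    [8, 2.3, -5.4, 0.13, 0],
  ],
  squeeze=50,
)

```text
t: 8.03
position: [0.4904, -0.2306, 0.1019]
ee_rot: [0.001, 0.7, 0.715, 0.0]
ft_force: [0.6, 0.2, -3.5]
width: 0.391
grasp_force: 52.5
```

```bash
python3 -c "
from h import *
print(row((.52,.03,.05),-8.5))"
```

```text
(array([26.  ,  3.5 ,  5.17]), 0.169)
```

Request:
arm_command(
  moves=[
    [3, 0.4, 0, 0.02, 0],
    [6.2, 0.8, 0, 0.04, 0],
    [9.6, 1.3, 0, 0.07, 0],
    [13, 1.8, 0, 0.09, 0],
    [16.5, 2.2, 0, 0.12, 0],
    [20, 2.7, 0, 0.14, 0],
    [23, 3.1, 0, 0.16, 0],
    [25, 3.4, 0.5, 0.169, 0],
  ],
)

```text
t: 8.7
position: [0.5188, 0.0231, 0.0979]
ee_rot: [0.001, 0.756, 0.655, 0.001]
ft_force: [0.6, 0.2, -3.3]
width: 0.39
grasp_force: 52.5
```

Request:
arm_command(
  moves=[
    [0.7, 0.1, 0.5, 0, 0],
    [1, 0.1, 1.5, 0, 0],
    [1, 0.1, 2.7, 0, 0],
    [1, 0.1, 3.9, 0, 0],
    [1, 0.1, 4.7, 0, 0],
    [1, 0.1, 4.9, 0, 0],
    [1, 0.1, 4.9, 0, 0],
    [1, 0.1, 4.9, 0, 0],
  ],
)

```text
t: 9.37
position: [0.5204, 0.0296, 0.0465]
ee_rot: [0.0, 0.756, 0.654, -0.0]
ft_force: [-0.3, 0.3, -2.2]
width: 0.389
grasp_force: 52.5
```

Run:
```python
from h import *
s=telemetry.state();print(s['position'],s['ft_force'],s['t'],row((.52,.03,.0284),-8.5))
T=shot('top','top2.png'); S=shot('side','side2.png')
a=cv2.resize(T['image'][150:225,170:270,::-1],(800,600),interpolation=cv2.INTER_CUBIC)
cv2.imwrite('pics/c3.png',np.clip(a.astype(float)*2.4,0,255).astype(np.uint8))
```

```text
[0.52041373 0.02957814 0.04646555] [-0.29429428  0.25891635 -2.21134756] 9.3667 (array([ 0.04, -0.05,  1.81]), 0.003)
```

View pics/c3.png

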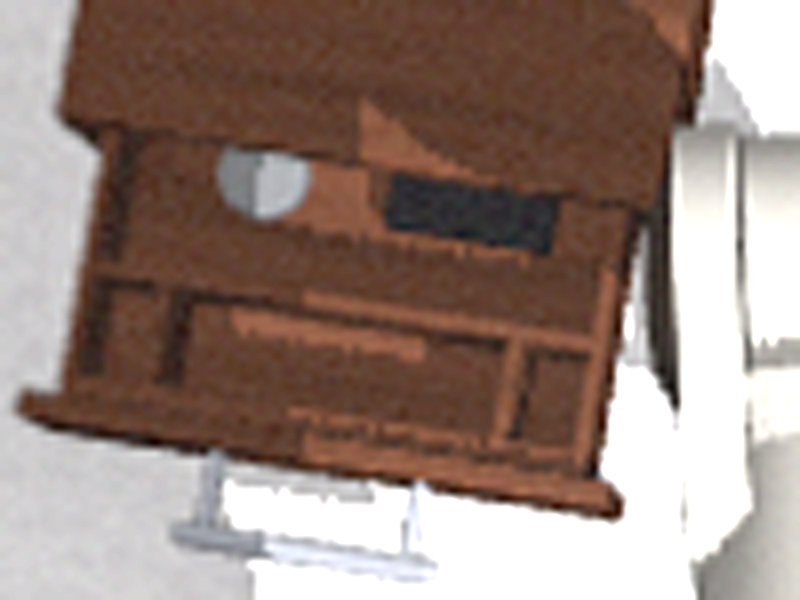

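In this better-lit crop the divider's front rim edge runs from (310,308) to (595,352). The back edge of the tray front runs from (305,430) to (600,470), and the slot's end walls are at x≈167 and x≈500. I'll cast these while setting the case down.

Run:
```python
from h import *
T=load('top2'); f=lambda p:(np.array(p,float)+.5)/8-.5+[170,150]
a=np.radians(81.5); y=np.array([np.cos(a),np.sin(a),0]); x=np.array([y[1],-y[0],0])
def show(n,pts,z):
    P=cast(T,f(pts),z); d=P[0]-P[-1]; print(n,'x',(P@x).round(4),'y',(P@y).round(4),'ang',np.degrees(np.arctan2(d[1],d[0])).round(1))
show('div front edge',[(310,308),(595,352)],.064)
show('div back edge',[(310,292),(600,340)],.064)
show('front back edge',[(305,430),(600,470)],.076)
show('front outer',[(30,425),(610,517)],.07)
show('ends',[(167,330),(500,390)],.064)
show('bar',[(175,533),(432,570)],.05)
show('roof',[(62,118),(670,208)],.092)
print('side-view rim px check'); 
# red-profile perpendicular to slot: sample along tray x through y=.33 and .27
g=T['image'].astype(float)
for yy in (.30,.31,.32,.33,.34):
    P=[xx*x+yy*y+np.array([0,0,.064]) for xx in np.arange(.45,.54,.003)]
    uv=proj(T,P).astype(np.float32); v=cv2.remap(g.astype(np.float32),uv[:,0][None],uv[:,1][None],cv2.INTER_LINEAR)[0,:,0]; print(yy,v.astype(int))
print((np.array([.5338,.2536,0])@x),(np.array([.5338,.2536,0])@y))
```

```text
div front edge x [0.5207 0.5202] y [0.342  0.2235] ang 81.3
div back edge x [0.5272 0.5254] y [0.3431 0.2222] ang 80.6
front back edge x [0.4699 0.4718] y [0.3336 0.2125] ang 82.4
front outer x [0.4555 0.454 ] y [0.4466 0.2061] ang 81.1
ends x [0.503 0.499] y [0.3988 0.2594] ang 79.9
bar x [0.4219 0.4228] y [0.3844 0.277 ] ang 82.0
roof x [0.5793 0.5794] y [0.4498 0.1997] ang 81.5
side-view rim px check
0.3 [124  80  44  49  63  61  56  36  45  60  43  38  40  40  39  40  41  41
  46  62  63  59  44  40  51  57  45  40  40  40  40]
0.31 [82 68 32 56 60 58 51 45 49 54 47 41 39 39 36 40 41 41 42 52 64 58 46 33
 53 58 45 40 41 41 40]
0.32 [81 56 38 47 60 59 55 36 45 58 47 40 40 39 39 40 42 40 41 50 61 61 44 36
 49 57 45 39 41 41 40]
0.33 [81 65 35 56 59 57 50 43 46 50 47 39 39 39 37 40 40 41 43 52 65 58 44 36
 52 58 47 40 41 41 41]
0.34 [83 61 34 30 42 39 38 37 45 57 47 39 39 39 40 40 42 41 46 60 64 61 47 36
 49 60 47 40 40 41 40]
0.49045220120012206 0.3297150866095682
```

Request:
arm_command(
  moves=[
    [0, 0, 0.4, 0, 0],
    [0, 0, 0.8, 0, 0],
    [0, 0, 1.2, 0, 0],
    [0, 0, 1.5, 0, 0],
    [0, 0, 1.7, 0, 0],
    [0, 0, 1.8, 0, 0],
    [0, 0, 1.8, 0, 0],
    [0, 0, 1.8, 0, 0],
  ],
)

```text
t: 10.13
position: [0.5203, 0.0302, 0.0287]
ee_rot: [0.0, 0.756, 0.654, 0.0]
ft_force: [-2.8, -0.2, 2.2]
width: 0.387
grasp_force: 52.9
```

Slot centre comes out at tray x≈0.499 and y≈0.3295, or world (0.542, 0.252). It matches the 42 mm and 140 mm sizes, the bar and the roof. Releasing the case and regrasping it by its ends.

Request:
arm_command(
  moves=[
    [0, 0, 0, 0, 1],
    [0, 0, 0, 0, 1],
    [0, 0, 0, 0, 1],
    [0, 0, 0, 0, 1],
    [0, 0, 0, 0, 1],
    [0, 0, -1, 0, 1],
    [0, 0, -3, 0, 1],
    [0, 0, -5, 0, 1],
  ],
)

```text
t: 10.8
position: [0.5199, 0.0301, 0.0791]
ee_rot: [-0.0, 0.756, 0.654, -0.001]
ft_force: [0.5, 0.5, -0.7]
width: 0.999
grasp_force: 0.0
```

Request:
arm_command(
  moves=[
    [0, 0, -1, -0.11, 1],
    [0, 0, -1, -0.23, 1],
    [0, 0, -1, -0.35, 1],
    [0, 0, -1, -0.47, 1],
    [0, 0, -1, -0.59, 1],
    [0, 0, -1, -0.71, 1],
    [0, 0, -1, -0.79, 1],
    [0, 0, -1, -0.79, 1],
  ],
)

```text
t: 11.47
position: [0.5205, 0.0301, 0.0892]
ee_rot: [0.0, 0.444, 0.896, 0.0]
ft_force: [0.9, -0.4, 0.4]
width: 0.999
grasp_force: 0.0
```

Request:
arm_command(
  moves=[
    [0, 0, 0, -0.11, 1],
    [0, 0, 0, -0.23, 1],
    [0, 0, 0, -0.35, 1],
    [0, 0, 0, -0.47, 1],
    [0, 0, 0, -0.59, 1],
    [0, 0, 0, -0.71, 1],
    [0, 0, 0, -0.78, 1],
    [0, 0, 0, -0.78, 1],
  ],
)

```text
t: 12.13
position: [0.5205, 0.0301, 0.0889]
ee_rot: [0.0, 0.072, 0.997, 0.0]
ft_force: [0.4, 0.4, 0.2]
width: 1.003
grasp_force: 0.0
```

Run:
```python
from h import *
s=telemetry.state();print(s['position'],s['ft_force'],s['t'],row((.5203,.0302,.026),81.5))
T=shot('top','top3.png'); S=shot('side','side3.png')
def crop(im,uv,w,h):
    x,y=int(uv[0]-w/2),int(uv[1]-h/2); print(x,y)
    c=cv2.resize(im[y:y+h,x:x+w,::-1],(400,400),interpolation=cv2.INTER_CUBIC); return np.clip(c.astype(float)*1.8,0,255).astype(np.uint8)
p=(.5203,.0302,.04)
cv2.imwrite('pics/c4.png',np.hstack([crop(T['image'],proj(T,p)[0],80,80),crop(S['image'],proj(S,p)[0],100,100)]))
```

```text
[0.52046602 0.03012235 0.08887244] [0.39218963 0.37508205 0.21441871] 12.1333 (array([0.02, 0.  , 6.29]), 0.004)
238 162
222 157
```

View pics/c4.png

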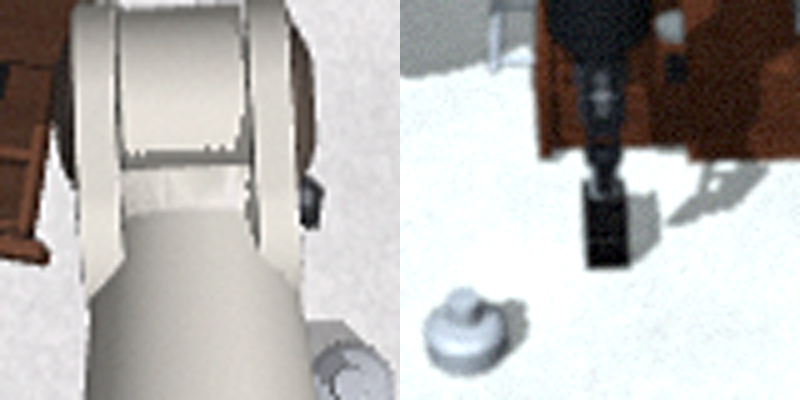

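The side crop shows the case upright at (605,225) with the gripper above it, and the clamp well clear at (465,330). Descending to take it by its ends.

Request:
arm_command(
  moves=[
    [0, 0, 1, 0, 1],
    [0, 0, 2.2, 0, 1],
    [0, 0, 3.4, 0, 1],
    [0, 0, 4.6, 0, 1],
    [0, 0, 5.6, 0, 1],
    [0, 0, 6.1, 0, 1],
    [0, 0, 6.1, 0, 1],
    [0, 0, 6.1, 0, 0],
  ],
)

```text
t: 12.9
position: [0.5202, 0.0301, 0.0271]
ee_rot: [-0.0, 0.072, 0.997, -0.0]
ft_force: [-0.8, -0.3, 0.7]
width: 0.884
grasp_force: 0.0
```

Request:
arm_command(
  moves=[
    [0, 0, 0, 0, 0],
    [0, 0, 0, 0, 0],
    [0, 0, 0, 0, 0],
    [0, 0, 0, 0, 0],
    [0, 0, 0, 0, 0],
    [0, 0, 0, 0, 0],
    [0, 0, 0, 0, 0],
    [0, 0, 0, 0, 0],
  ],
)

```text
t: 13.57
position: [0.521, 0.0301, 0.0283]
ee_rot: [0.001, 0.072, 0.997, 0.0]
ft_force: [-0.1, 0.4, 6.6]
width: 0.686
grasp_force: 56.1
```

Request:
arm_command(
  moves=[
    [0, 0, -0.4, 0, 0],
    [0, 0, -1.2, 0, 0],
    [0, 0, -2.4, 0, 0],
    [0, 0, -4, 0, 0],
    [0, 0, -6, 0, 0],
    [0, 0, -8, 0, 0],
    [0, 0, -10, 0, 0],
    [0, 0, -11, 0, 0],
  ],
)

```text
t: 14.23
position: [0.5211, 0.0302, 0.1408]
ee_rot: [0.002, 0.072, 0.997, 0.0]
ft_force: [0.5, 0.3, -3.1]
width: 0.695
grasp_force: 55.4
```

```bash
python3 -c "
from h import *
print(row((.5422,.2521,.14),81.5))"
```

```text
(array([ 1.11, 22.26,  0.09]), 0.004)
```

Request:
arm_command(
  moves=[
    [0.1, 1.5, 0, 0, 0],
    [0.3, 4.5, 0, 0, 0],
    [0.5, 8, 0, 0, 0],
    [0.7, 11.5, 0, 0, 0],
    [0.9, 15, 0, 0, 0],
    [1.1, 18.5, 0, 0, 0],
    [1.1, 21, 0, 0, 0],
    [1.1, 22.3, 0, 0, 0],
  ],
)

```text
t: 14.9
position: [0.5414, 0.2553, 0.1371]
ee_rot: [-0.0, 0.071, 0.997, 0.0]
ft_force: [0.0, -0.8, -3.5]
width: 0.693
grasp_force: 55.8
```

Request:
arm_command(
  moves=[
    [0, 0, 0.5, 0, 0],
    [0, 0, 1.2, 0, 0],
    [0, 0, 2, 0, 0],
    [0, 0, 2.5, 0, 0],
    [0, 0, 2.5, 0, 0],
    [0, 0, 2.5, 0, 0],
    [0, 0, 2.5, 0, 0],
    [0, 0, 2.5, 0, 0],
  ],
)

```text
t: 15.57
position: [0.5419, 0.2521, 0.1129]
ee_rot: [0.0, 0.073, 0.997, 0.0]
ft_force: [-0.7, -0.1, -2.9]
width: 0.691
grasp_force: 55.9
```

Run:
```python
from h import *
s=telemetry.state();print(s['position'],s['ft_force'],s['t'],row((.5422,.2521,.042),81.5))
T=shot('top','top4.png'); S=shot('side','side4.png')
def crop(im,uv,w,h):
    x,y=int(uv[0]-w/2),int(uv[1]-h/2); print(x,y)
    c=cv2.resize(im[y:y+h,x:x+w,::-1],(400,400),interpolation=cv2.INTER_CUBIC); return np.clip(c.astype(float)*2,0,255).astype(np.uint8)
p=(.5422,.2521,.08)
cv2.imwrite('pics/c5.png',np.hstack([crop(T['image'],proj(T,p)[0],80,80),crop(S['image'],proj(S,p)[0],80,80)]))
```

```text
[0.54189626 0.25210414 0.11290306] [-0.65278582 -0.06972569 -2.86058466] 15.5667 (array([-0.03,  0.  ,  7.09]), 0.003)
170 154
227 116
```

View pics/c5.png

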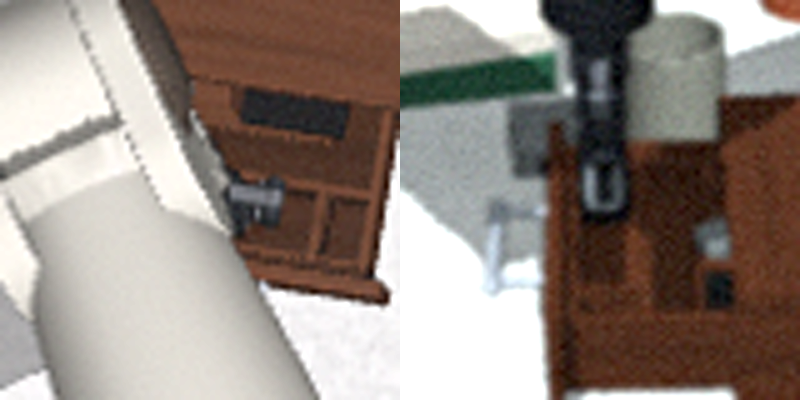

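The top crop shows the right finger near (258,203) above the slot, which lies between the divider at about y=192 and the front inner wall at about y=250. The side crop shows the case end at x≈580–628. I'll check numerically with rim profiles in both views.

Run:
```python
from h import *
T,S=load('top4'),load('side4')
a=np.radians(81.5); y=np.array([np.cos(a),np.sin(a),0]); x=np.array([y[1],-y[0],0])
def prof(c,yy,z,xs):
    P=[xx*x+yy*y+np.array([0,0,z]) for xx in xs]; uv=proj(c,P).astype(np.float32)
    return cv2.remap(c['image'].astype(np.float32),uv[:,0][None],uv[:,1][None],cv2.INTER_LINEAR)[0].mean(1).astype(int)
xs=np.arange(.452,.546,.003); print('x',(xs*1000).astype(int))
for yy in(.265,.275,.285): print('top rim',yy,prof(T,yy,.064,xs))
for yy in(.24,.255,.27,.29,.31): print('side rim',yy,prof(S,yy,.064,xs))
p=telemetry.state()['position']; print('tcp x,y',p@x,p@y)
# case in side: near end face at y=tcp-.03, z bottom .085..top .125
for z in(.089,.095,.10): print('side case',z,prof(S,p@y-.03,z,xs))
for z in(.089,.095,.10): print('side case finger',z,prof(S,p@y-.042,z,xs))
for z in (.095,.10): print('top finger',prof(T,p@y-.04,z,xs))
```

```text
x [452 455 458 461 464 467 470 473 476 479 482 485 488 491 494 497 500 503
 506 509 512 515 518 521 524 527 530 533 536 539 542 545]
top rim 0.265 [100  42  35  44  42  37  28  32  38  34  29  29  29  28  28  28  29  30
  29  29  31  22  20  30  39  35  28  28  29  27  27  26]
top rim 0.275 [102  34  29  43  43  41  33  32  38  36  29  29  26  27  27  28  30  30
  30  30  28  24  19  32  41  32  30  30  29  29  27  27]
top rim 0.285 [104  88  57  43  42  36  24  31  41  34  30  28  29  27  22  23  29  31
  40  59  66  62  42  30  31  32  29  28  30  28  27  25]
side rim 0.24 [116  80  50  34  30  28  22  22  26  24  20  22  24  25  26  26  23  23
  24  23  24  27  26  31  36  26  21  17  17  18  17  16]
side rim 0.255 [107  73  48  34  29  26  21  21  26  28  25  24  27  29  28  28  26  23
  27  32  31  32  33  30  35  24  21  17  15  17  18  19]
side rim 0.27 [126  98  62  40  31  24  19  22  26  22  20  14  17  18  19  19  17  16
  18  23  30  35  34  32  29  24  19  19  19  15  16  20]
side rim 0.29 [100  76  50  35  32  28  21  18  23  19  16  17  17  15  15  17  19  22
  20  22 
[... 434 characters left out ...]
17]
side case 0.1 [80 86 82 59 35 27 22 18 20 19 16 26 45 51 39 30 32 36 37 27 15 11 14 16
 13 13 16 19 18 19 16 15]
side case finger 0.089 [81 72 55 39 33 29 20 21 23 24 19 14 12 11 13 15 17 16 12 17 24 26 24 19
 18 18 16 18 17 12 17 17]
side case finger 0.095 [77 72 57 39 31 30 21 18 21 22 14  7  7  8  4  4  4 10  8 10 13 18 22 19
 16 18 17 21 16 18 17 18]
side case finger 0.1 [72 77 74 54 36 29 20 19 24 25 18  9  8 13 13 13 16 12  9  4  8 13 17 18
 16 16 20 18 19 13 19 16]
top finger [72 63 53 46 41 34 27 33 39 29 28 24 24 23 31 38 33 39 58 62 53 33 30 32
 32 29 30 28 27 28 27 26]
top finger [73 67 58 47 41 32 28 35 37 29 28 24 24 25 40 47 38 44 59 62 50 35 36 35
 31 28 31 27 27 28 27 27]
```

Wall rims show at tray x≈0.476 and 0.524 in both views, so the slot centre is about 0.500. The case sits at 0.4986, so I'll shift it 1 mm and lower gently.

Request:
arm_command(
  moves=[
    [-0.1, 0, 0.5, 0, 0],
    [-0.1, 0, 1.3, 0, 0],
    [-0.1, 0, 2.1, 0, 0],
    [-0.1, 0, 2.7, 0, 0],
    [-0.1, 0, 3.3, 0, 0],
    [-0.1, 0, 3.7, 0, 0],
    [-0.1, 0, 4, 0, 0],
    [-0.1, 0, 4, 0, 0],
  ],
)

```text
t: 16.33
position: [0.5423, 0.2521, 0.0715]
ee_rot: [-0.0, 0.072, 0.997, -0.0]
ft_force: [-0.6, -0.3, -3.6]
width: 0.694
grasp_force: 55.9
```

Request:
arm_command(
  moves=[
    [0, 0, 0.3, 0, 0],
    [0, 0, 0.6, 0, 0],
    [0, 0, 0.9, 0, 0],
    [0, 0, 1.2, 0, 0],
    [0, 0, 1.5, 0, 0],
    [0, 0, 1.7, 0, 0],
    [0, 0, 1.7, 0, 0],
    [0, 0, 1.7, 0, 0],
  ],
)

```text
t: 17.0
position: [0.5426, 0.2522, 0.0552]
ee_rot: [-0.0, 0.072, 0.997, -0.0]
ft_force: [0.9, -0.7, -2.9]
width: 0.693
grasp_force: 55.9
```

No wall contact so far, and the underside is well below the rim.

Request:
arm_command(
  moves=[
    [0, 0, 0.3, 0, 0],
    [0, 0, 0.6, 0, 0],
    [0, 0, 0.8, 0, 0],
    [0, 0, 1, 0, 0],
    [0, 0, 1.1, 0, 0],
    [0, 0, 1.2, 0, 0],
    [0, 0, 1.25, 0, 0],
    [0, 0, 1.25, 0, 0],
  ],
)

```text
t: 17.67
position: [0.5426, 0.2522, 0.0428]
ee_rot: [-0.0, 0.072, 0.997, -0.0]
ft_force: [0.0, 0.5, -3.6]
width: 0.689
grasp_force: 55.9
```

Request:
arm_command(
  moves=[
    [0, 0, 0.05, 0, 0],
    [0, 0, 0.1, 0, 0],
    [0, 0, 0.15, 0, 0],
    [0, 0, 0.15, 0, 0],
    [0, 0, 0.15, 0, 0],
    [0, 0, 0.15, 0, 0],
    [0, 0, 0.15, 0, 0],
    [0, 0, 0.15, 0, 0],
  ],
)

```text
t: 18.33
position: [0.543, 0.2523, 0.0423]
ee_rot: [0.001, 0.072, 0.997, 0.0]
ft_force: [-2.2, -2.0, 5.7]
width: 0.69
grasp_force: 56.7
```

The case is on the floor. I'll open partway, then lift clear.

Request:
arm_command(
  moves=[
    [0, 0, 0, 0, 0.72],
    [0, 0, 0, 0, 0.76],
    [0, 0, 0, 0, 0.8],
    [0, 0, 0, 0, 0.85],
    [0, 0, 0, 0, 0.85],
    [0, 0, -0.5, 0, 0.85],
    [0, 0, -1.5, 0, 0.85],
    [0, 0, -3, 0, 0.85],
  ],
)

```text
t: 19.0
position: [0.5421, 0.2519, 0.0712]
ee_rot: [-0.001, 0.072, 0.997, -0.0]
ft_force: [-0.2, -0.1, 0.4]
width: 0.851
grasp_force: 0.0
```

Request:
arm_command(
  moves=[
    [0, 0, -2, 0, 0.85],
    [0, 0, -5, 0, 0.85],
    [0, 0, -8, 0, 0.85],
    [2, 0, -9, 0, 0.5],
    [5, 0, -9, 0, 0],
    [8, 0, -9, 0, 0],
    [11, 0, -9, 0, 0],
    [13, 0, -9, 0, 0],
  ],
)

```text
t: 19.67
position: [0.412, 0.2711, 0.1626]
ee_rot: [0.0, 0.072, 0.997, 0.0]
ft_force: [-0.3, 0.8, 0.3]
width: 0.142
grasp_force: 0.0
```

Run:
```python
from h import *
a=np.radians(81.5); y=np.array([np.cos(a),np.sin(a),0]); x=np.array([y[1],-y[0],0])
s=telemetry.state();p=s['position'];print(p,s['t'],s['width'],'tray',p@x,p@y)
t=.385*x+.3295*y; print(row((t[0],t[1],.05),81.5))
T=shot('top','top5.png'); S=shot('side','side5.png')
def crop(im,x,y,w,h):
    c=cv2.resize(im[y:y+h,x:x+w,::-1],(400,400),interpolation=cv2.INTER_CUBIC); return np.clip(c.astype(float)*2,0,255).astype(np.uint8)
cv2.imwrite('pics/c6.png',np.hstack([crop(T['image'],170,150,80,80),crop(S['image'],230,120,80,80)]))
```

```text
[0.4120491  0.27111265 0.16263679] 19.6667 0.14196919325344529 tray 0.3674500930889471 0.3290394484712413
(array([-1.75,  0.03, 11.26]), 0.004)
```

View pics/c6.png

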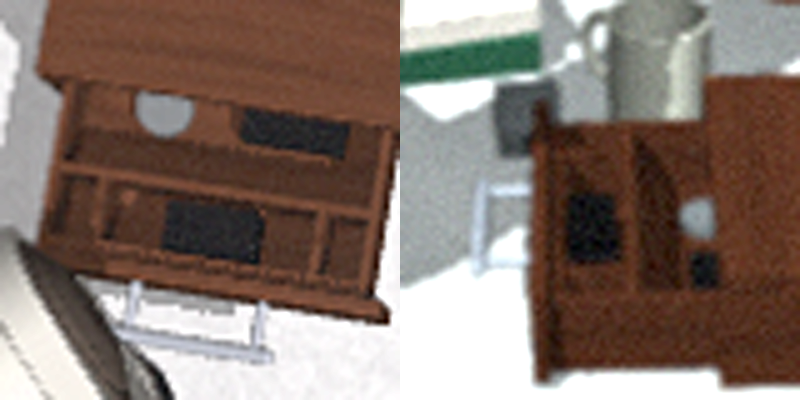

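The case is upright in the front slot, at (215,230) in the top crop and (593,228) in the side crop. Next I'll lower the closed fingers in front of the bar and push.

Request:
arm_command(
  moves=[
    [-0.5, 0, 1.5, 0, 0],
    [-1, 0, 4, 0, 0],
    [-1.5, 0, 7, 0, 0],
    [-1.7, 0, 9.5, 0, 0],
    [-1.7, 0, 11, 0, 0],
    [-1.7, 0, 11.6, 0, 0],
    [-1.7, 0, 11.6, 0, 0],
    [-1.7, 0, 11.6, 0, 0],
  ],
)

```text
t: 20.43
position: [0.4315, 0.2687, 0.0464]
ee_rot: [0.0, 0.072, 0.997, 0.0]
ft_force: [0.4, 0.9, 0.4]
width: 0.001
grasp_force: 0.0
```

Request:
arm_command(
  moves=[
    [-0.5, 0, 0, 0, 0],
    [-1, 0, 0, 0, 0],
    [-1.5, 0, 0, 0, 0],
    [-2, 0, 0, 0, 0],
    [-2.5, 0, 0, 0, 0],
    [-3.1, 0, 0, 0, 0],
    [-3.8, 0, 0, 0, 0],
    [-4.5, 0, 0, 0, 0],
  ],
)

```text
t: 21.1
position: [0.476, 0.2619, 0.0453]
ee_rot: [-0.0, 0.072, 0.997, -0.0]
ft_force: [-2.1, -0.2, 0.8]
width: 0.003
grasp_force: 1.0
```

Request:
arm_command(
  moves=[
    [-0.7, 0, 0, 0, 0],
    [-1.4, 0, 0, 0, 0],
    [-2.1, 0, 0, 0, 0],
    [-2.8, 0, 0, 0, 0],
    [-3.4, 0, 0, 0, 0],
    [-3.9, 0, 0, 0, 0],
    [-4.3, 0, 0, 0, 0],
    [-4.5, 0, 0, 0, 0],
  ],
)

```text
t: 21.77
position: [0.5204, 0.2554, 0.0452]
ee_rot: [-0.0, 0.072, 0.997, -0.0]
ft_force: [-1.0, -0.7, 0.3]
width: 0.003
grasp_force: 1.0
```

Run:
```python
from h import *
a=np.radians(81.5); y=np.array([np.cos(a),np.sin(a),0]); x=np.array([y[1],-y[0],0])
s=telemetry.state();p=s['position'];print(p,s['t'],s['ft_force'],s['width'],'tray',p@x,p@y)
S=shot('side','side6.png');T=shot('top','top6.png')
def crop(im,x,y,w,h):
    c=cv2.resize(im[y:y+h,x:x+w,::-1],(400,400),interpolation=cv2.INTER_CUBIC); return np.clip(c.astype(float)*2,0,255).astype(np.uint8)
cv2.imwrite('pics/c7.png',np.hstack([crop(T['image'],170,130,90,90),crop(S['image'],230,110,90,90)]))
```

```text
[0.52039027 0.25544369 0.04518039] 21.7667 [-1.02866415 -0.73922078  0.28450956] 0.002727432859504739 tray 0.4769172515923473 0.3295564368699293
```

View pics/c7.png

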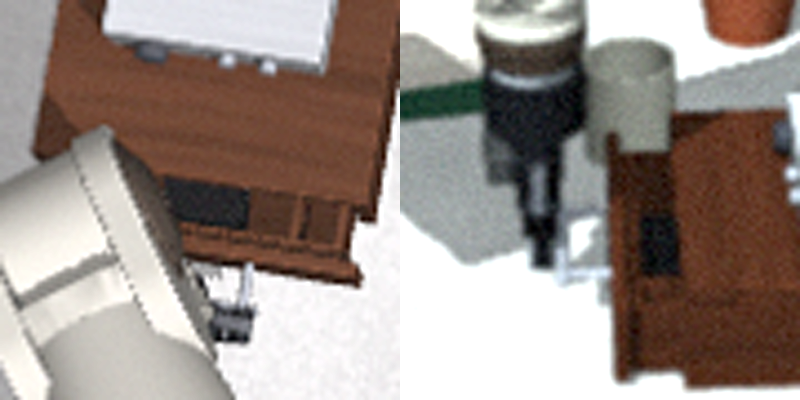

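The tray is sliding in with the case still in the slot, at about (205,203) in the top crop. Nearly 40 mm is left, so I'll finish slowly and watch the force.

Request:
arm_command(
  moves=[
    [-0.4, 0, 0, 0, 0],
    [-0.9, 0, 0, 0, 0],
    [-1.4, 0, 0, 0, 0],
    [-1.9, 0, 0, 0, 0],
    [-2.3, 0, 0, 0, 0],
    [-2.7, 0, 0, 0, 0],
    [-3, 0, 0, 0, 0],
    [-3.2, 0, 0, 0, 0],
  ],
)

```text
t: 22.53
position: [0.552, 0.2508, 0.0453]
ee_rot: [0.0, 0.072, 0.997, -0.0]
ft_force: [-1.9, -0.5, 0.7]
width: 0.004
grasp_force: 0.9
```

Request:
arm_command(
  moves=[
    [-0.1, 0, 0, 0, 0],
    [-0.2, 0, 0, 0, 0],
    [-0.3, 0, 0, 0, 0],
    [-0.4, 0, 0, 0, 0],
    [-0.4, 0, 0, 0, 0],
    [-0.4, 0, 0, 0, 0],
    [-0.4, 0, 0, 0, 0],
    [-0.4, 0, 0, 0, 0],
  ],
)

```text
t: 23.2
position: [0.5556, 0.2505, 0.0454]
ee_rot: [0.0, 0.072, 0.997, 0.0]
ft_force: [-0.4, 0.1, -0.0]
width: -0.001
grasp_force: 0.1
```

Request:
arm_command(
  moves=[
    [-0.1, 0, 0, 0, 0],
    [-0.2, 0, 0, 0, 0],
    [-0.3, 0, 0, 0, 0],
    [-0.4, 0, 0, 0, 0],
    [-0.4, 0, 0, 0, 0],
    [-0.4, 0, 0, 0, 0],
    [-0.4, 0, 0, 0, 0],
    [-0.4, 0, 0, 0, 0],
  ],
)

```text
t: 23.87
position: [0.5595, 0.2498, 0.0454]
ee_rot: [0.0, 0.072, 0.997, 0.0]
ft_force: [-1.4, 1.1, 0.5]
width: -0.0
grasp_force: 0.8
```

Request:
arm_command(
  moves=[
    [-0.1, 0, 0, 0, 0],
    [-0.2, 0, 0, 0, 0],
    [-0.2, 0, 0, 0, 0],
    [-0.3, 0, 0, 0, 0],
    [-0.3, 0, 0, 0, 0],
    [-0.3, 0, 0, 0, 0],
    [-0.3, 0, 0, 0, 0],
    [-0.3, 0, 0, 0, 0],
  ],
)

```text
t: 24.53
position: [0.5598, 0.2497, 0.0453]
ee_rot: [-0.003, 0.072, 0.997, 0.0]
ft_force: [-16.4, 1.8, 8.7]
width: -0.002
grasp_force: 8.4
```

The force rose to 16 N at tray x=0.517 (predicted 0.516), so the tray is home against its stop. Backing off and checking.

Request:
arm_command(
  moves=[
    [0.2, 0, 0, 0, 0],
    [0.4, 0, 0, 0, 0],
    [0.8, 0, 0, 0, 0],
    [2, 0, 0, 0, 0],
    [4, 0, 0, 0, 0],
    [6, 0, 0, 0, 0],
    [8, 0, -1, 0, 0],
    [10, 0, -3, 0, 0],
  ],
)

```text
t: 25.2
position: [0.4615, 0.263, 0.0733]
ee_rot: [-0.001, 0.073, 0.997, -0.001]
ft_force: [0.7, 0.6, 0.4]
width: -0.001
grasp_force: 0.0
```

Request:
arm_command(
  moves=[
    [1, -2, -3, 0, 0],
    [2, -5, -6, 0, 0],
    [3, -8, -9, 0, 0],
    [3, -12, -10, 0, 0],
    [3, -16, -10, 0, 0],
    [3, -20, -10, 0, 0],
    [3, -23, -10, 0, 0],
    [3, -24, -10, 0, 0],
  ],
)

```text
t: 25.87
position: [0.3985, 0.0276, 0.1758]
ee_rot: [0.001, 0.074, 0.997, -0.0]
ft_force: [0.7, 0.2, 0.5]
width: 0.001
grasp_force: 0.0
```

Run:
```python
from h import *
s=telemetry.state();print(s['position'],s['t'],s['ft_force'])
T=shot('top','top7.png'); S=shot('side','side7.png')
f=lambda im:cv2.resize(np.clip(im[:,:,::-1].astype(float)*1.6,0,255).astype(np.uint8),(400,300))
def crop(im,x,y,w,h):
    c=cv2.resize(im[y:y+h,x:x+w,::-1],(400,300),interpolation=cv2.INTER_CUBIC); return np.clip(c.astype(float)*2,0,255).astype(np.uint8)
cv2.imwrite('pics/c8.png',np.vstack([np.hstack([f(T['image']),f(S['image'])]),np.hstack([crop(T['image'],160,120,120,90),crop(S['image'],230,110,120,90)])]))
```

```text
[0.39850557 0.02758381 0.1758287 ] 25.8667 [0.69198042 0.19794447 0.45016679]
```

View pics/c8.png

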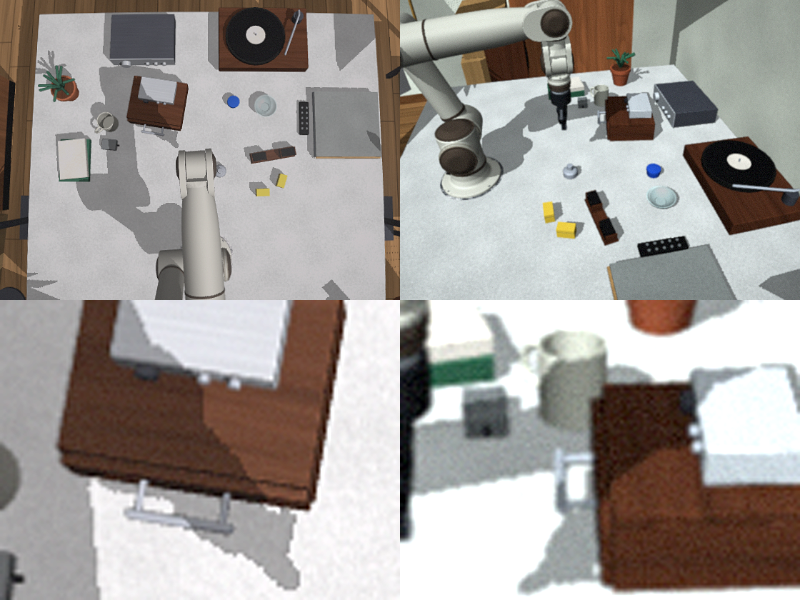

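The tray is closed flush, the two light cases are in the rack's outer bays, the bystanders look undisturbed, and the robot is clear. Handing in.

```bash
python3 -c "
from h import *
print(ticket.close_job())"
```

```text
the job is handed in; nothing more can be done
None
```

The heavy case came from the middle bay; it now stands in the tray's front compartment with the tray pushed home, the two light cases are in the rack, and the job was handed in at about 26 s (no verdict was returned).

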